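# Lay out the candle-tending kit

### The job

Lay the candle-stand tools into the wooden kit tray in their order of use, counted from the tray end that has the brass knob: first the tweezers, then the wax pick, last the scraper. The pick already lies in its middle place; set the tweezers and the scraper down (do not drop them) flat in their own places, lying the same way as the dividers, and leave the pick in the middle.

Things in the scene. Friction and masses are not known exactly. Their poses are not given: they have to be found in the camera images.
- tray: Low wooden tray, fixed, 212 x 236 mm (x, y), turned any way. Origin: centre of its underside on the table. Floor 6 mm thick; rim 6 mm thick, tops at 20 mm. Two dividers along its x (4 mm thick, tops at 16 mm, y = -38 and +38 mm) make three places, each 200 x 72 mm (x, y), centres at y = +76 (first), 0 (middle), -76 mm (last). A brass knob, 22 mm across, sticks 26 mm out of the +y end, the first end.
- tweezers_mid (a point): Centre (5 mm up) of rigid steel tweezers lying on their side on the table, 150 mm long along its x (tips at +x), 10 mm high. The arms run parallel, 18 mm wide over both (y), from x = -42 to +32 mm: grip there. About 50 g. Bystanders: a bristle brush beside the tools, a brass candlestick and a glass cup beyond them, all under 60 mm high.
- scraper_mid (a point): Middle (8 mm up) of a wax scraper lying flat on the table, 160 mm long along its x: wooden handle 20 mm wide (y), 16 mm high, from x = -80 to +28 mm, then a flat steel blade 44 mm wide, 3 mm thick, ending at x = +80 mm. Grip the handle at this point. About 90 g. The brush has a like handle but a black bristle head; it lies at least 80 mm away, centre to centre.
- pick_mid (a point): Middle of the wax pick: wooden handle 16 mm wide (y) and 14 mm high with a thin steel spike, 150 mm long in all along its x. Point half-way up (7 mm above the underside). At the start it already lies in the tray's middle place.

How it is judged:
At the end, for the whole second after the job is handed in: Tweezers in the knob-end place, pick in the middle, scraper in the last: each flat (centre at most 5 mm above its lying height, tilt under 0.15 rad), its middle within 25 mm of the place's centre along and across, within 0.3 rad of the dividers' direction, at rest (x of tweezers_mid in the frame of tray between -0.025 and 0.025 m and y of tweezers_mid in the frame of tray between 0.051 and 0.101 m and z of tweezers_mid in the frame of tray below 0.016 m and angle between the x axis of each of tweezers_mid, scraper_mid, pick_mid and the x axis of tray, either way round below 0.3 rad and angle between each of tweezers_mid, scraper_mid, pick_mid's own z axis and vertical below 0.15 rad and linear speed of each of tweezers, scraper, pick below 0.02 m/s and x of scraper_mid in the frame of tray between -0.025 and 0.025 m and y of scraper_mid in the frame of tray between -0.101 and -0.051 m and z of scraper_mid in the frame of tray below 0.019 m and x of pick_mid in the frame of tray between -0.025 and 0.025 m and y of pick_mid in the frame of tray between -0.025 and 0.025 m and z of pick_mid in the frame of tray below 0.018 m); the robot touches nothing.
It fails at once if the tweezers is dropped or thrown (falls free of the fingers faster than 0.8 m/s) (linear speed of tweezers above 0.8 m/s and contact force between the fingers and tweezers below 0.02 N).
It fails at once if the scraper is dropped or thrown (falls free of the fingers faster than 0.8 m/s) (linear speed of scraper above 0.8 m/s and contact force between the fingers and scraper below 0.02 N).
It also fails if it takes over 56 s, if anything falls off the work surface, if the arm or the gripper's body presses on something with over 40 N, if the wrist force passes 120 N, or if a joint passes its speed limit or range.

### The arm

A 7-joint arm with a two-finger parallel gripper is mounted at the origin on the work surface. World frame = base frame: x ahead of the robot, y to its left, z up, the work surface at z = 0. Lengths are in m, angles in rad, forces in N, time in s.
With the tool pointing down it reaches from about 0.35 to 0.9 m from the base axis. Payload 19.9 kg.
Tool frame: the origin (TCP) lies between the finger pads; the fingertips stand 19 mm ahead of it and the grasp point (between the pads) is the TCP; z points along the fingers, y is the line along which they close (so a half turn about z gives the same grasp; the last joint's range is limited). The gripper opens to 94 mm and grips with 3 to 60 N. Pads are 16 mm wide; open, the fingers measure 119 mm over their backs; the gripper's body (75 mm by 177 mm) begins 78 mm behind the grasp point.
Start: joints at [1.105, 0.417, -0.01, 1.614, 0.005, 1.111, -0.053], TCP at [0.258, -0.569, 0.224] pointing down, gripper open.
Joint ranges: [-2.81, 2.81], [-0.39, 2.02], [-1.27, 1.25], [0.06, 2.57], [-1.19, 4.33], [0.19, 2], [-2.82, 2.82]. Speed limits (rad/s): [1.89, 1.89, 2.39, 2.39, 3.01, 3.01, 3.01].

### API

Orientations are given as a 3x3 rotation matrix whose columns are the frame's x, y, z axes.
In Python, from rig import robot gives the robot as it stands. Calls block until the motion is done:
- robot.move_ptp(position, orientation): joint-space move of the TCP to a pose.
- robot.move_linear(position, velocity=0.15, frame=None, threshold=None): straight line of the TCP; frame=None keeps the orientation; velocity is the mean speed in m/s. With threshold (N) it stops when the force on the tool has changed by that much, and returns True; else False.
- robot.goto_joints(angles): joint-space move.
- robot.gripper_to(opening): finger opening in m; the grip force is fixed at half the most; returns when the fingers have stopped.
- robot.pause(seconds).
- robot.ik(position, orientation): joint angles nearest the present ones, or None.
- robot.get_state(): the state.
- robot.grab_frame(name): name is "side" or "top" or "wrist"; returns the picture (384x512x3 uint8, red, green, blue); there is no depth.
- robot.camera_info(name): a dict with "fx", "fy", "cx", "cy" (pixels), "rvec" (rotation vector, rad) and "tvec" (3), from world to camera coordinates, as OpenCV has them. Camera axes: x right, y down, z forward; pixel columns grow to the right and rows downward; lengths in m; the calibration is good to about 2 mm. A picture is of the moment at which its call begins: read the wrist's pose just before it. camera_info takes no time and is no camera call; for the wrist camera it gives the pose at the moment of the call.
A pose or a line that the arm cannot do raises robot.PlanningError and nothing moves.
- robot.sign_off(): hands the job in; it is judged then, once.
The state is a dict: "time": time; "qpos": joint angles; "joint_vel": joint speeds; "effort": joint torques, N m; "ee_pos": TCP position; "tool_rot": TCP orientation; "force": force on the tool from outside, world axes, zero at the start; "moment": the same for the moment, N m; "opening": finger opening in m; "grasp_force": force on a finger pad.
Only numpy, scipy, OpenCV 4.12 (cv2) and the standard library are available. Lean on these libraries where they do the work, as an engineer would, in place of code of your own. Each camera call takes 0.05 s, during which the arm holds its last target. There are 200 camera calls.

## Working session

There is one attempt and no reset: what is moved stays moved. The work goes in short steps, each a Python script; the robot and the scene stay as the last script left them, time stands still between calls to the robot, and variables do not carry over. Pictures are saved under pics/ and viewed, at most 10 in all, crops included, and the job is handed in when it is done.

```bash
mkdir -p pics; ls; python3 - <<'E'
from rig import robot
import cv2
for n in ("top","side"):
    cv2.imwrite(f"pics/{n}0.png",robot.grab_frame(n)[:,:,::-1]); print(n,robot.camera_info(n))
s=robot.get_state();print(s["time"],s["tool_rot"],s["opening"])
E
```

```text
pics
top {'fx': 389.82429722931585, 'fy': 389.82429722931585, 'cx': 252.98983312986795, 'cy': 191.3662833462575, 'rvec': array([ 2.1505036 , -2.09661231,  0.20058072]), 'tvec': array([-0.09522172,  0.5462322 ,  0.7695882 ])}
side {'fx': 378.0928083267821, 'fy': 378.0928083267821, 'cx': 251.61228303918674, 'cy': 186.596000969502, 'rvec': array([ 2.24083016, -0.92372365,  0.33966885]), 'tvec': array([-0.43242077,  0.25630702,  0.60560853])}
0.1 [[ 9.11119807e-01  4.12141276e-01 -5.15463374e-04]
 [ 4.12141583e-01 -9.11119395e-01  8.73720249e-04]
 [-1.09552499e-04 -1.00850772e-03 -9.99999485e-01]] 0.09430492610648646
```

View pics/top0.png

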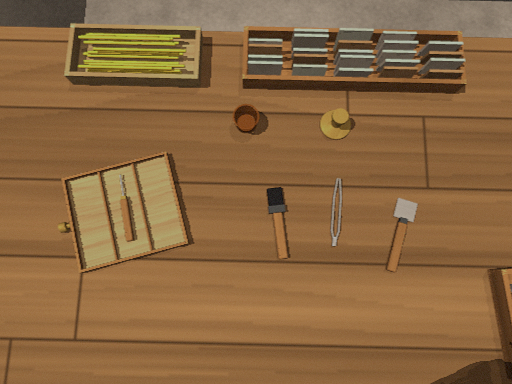

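The top view shows the tray at left, with corners near (63,180), (167,154), (187,243) and (82,270) and the knob at (64,227). The brush is at (278,222), the tweezers at (337,212) and the scraper from (405,200) to (392,270). I'll zoom in on the tools and the tray.

```bash
python3 - <<'E'
import cv2
im=cv2.imread("pics/top0.png")
cv2.imwrite("pics/tools.png",cv2.resize(im[165:285,260:430],None,fx=4,fy=4,interpolation=cv2.INTER_CUBIC))
cv2.imwrite("pics/tray.png",cv2.resize(im[145:280,50:200],None,fx=4,fy=4,interpolation=cv2.INTER_CUBIC))
E
```

```text
(no output)
```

View pics/tools.png

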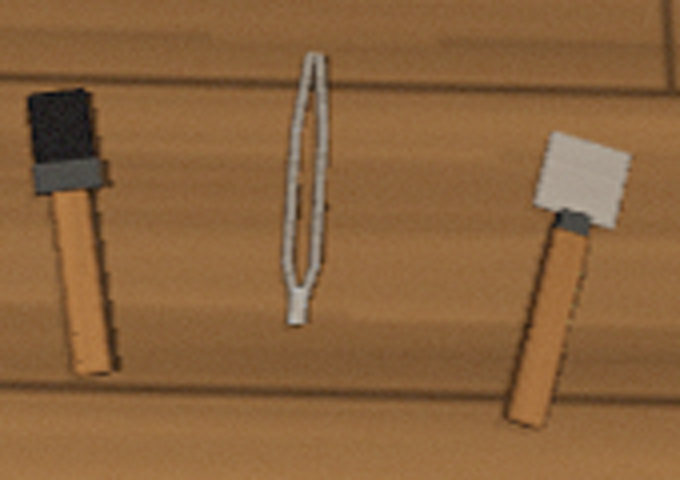

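View pics/tray.png

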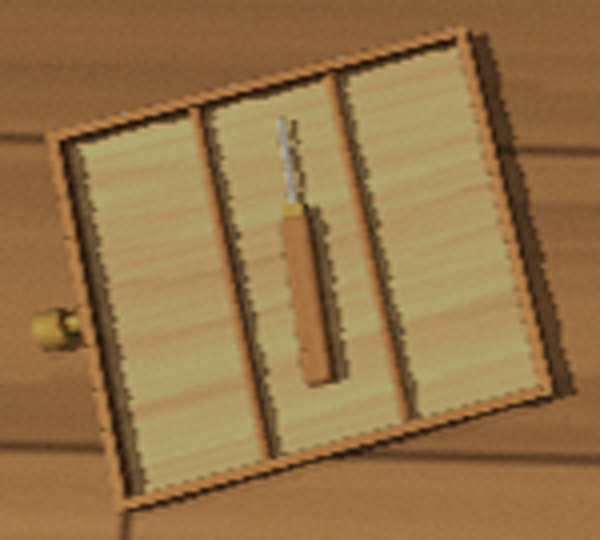

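```bash
cat > h.py <<'E'
import numpy as np, cv2
from rig import robot
def px2w(name,uv,z):
    c=robot.camera_info(name); K=np.array([[c["fx"],0,c["cx"]],[0,c["fy"],c["cy"]],[0,0,1]])
    R=cv2.Rodrigues(c["rvec"])[0]; d=R.T@np.linalg.solve(K,[*uv,1]); o=-R.T@c["tvec"]
    return o+d*(z-o[2])/d[2]
def down(yaw):  # tool z down, tool x (along the held object) at yaw
    c,s=np.cos(yaw),np.sin(yaw); return np.array([[c,s,0],[s,-c,0],[0,0,-1.]])
E
python3 - <<'E'
from h import *
t=lambda u,v,z:px2w("top",(260+(u+.5)/4-.5,165+(v+.5)/4-.5),z)
T=lambda u,v,z:px2w("top",(50+(u+.5)/4-.5,145+(v+.5)/4-.5),z)
def rep(n,a,b): d=a-b; print(n,"mid",(a+b)[:2]/2,"len",np.linalg.norm(d[:2]),"yaw",np.arctan2(d[1],d[0]))
rep("tweez",t(315,55,.005),t(297,323,.005))
rep("scr",t(591,142,.003),t(526,424,.008))
rep("scr handle",t(571,228,.012),t(526,424,.012))
A,B,C,D=[T(*p,.02) for p in((50,135),(466,28),(550,397),(122,510))]
print("tray",(A+B+C+D)/4,[np.linalg.norm(x) for x in(A-B,B-C,C-D,D-A)])
y=A+D-B-C; x=A+B-C-D; print("yaw y",np.arctan2(y[1],y[0]),"x",np.arctan2(x[1],x[0]))
rep("pick",T(280,118,.013),T(322,380,.015))
for p in (.258,-.569),: print(p)
E
```

```text
tweez mid [ 0.51713881 -0.26595057] len 0.14990667875029245 yaw -0.08096283095779166
scr mid [ 0.46919096 -0.40322595] len 0.16110834424547188 yaw -0.2783437897356482
scr handle mid [ 0.44447727 -0.39410467] len 0.10931502965642323 yaw -0.26694122880458865
tray [0.50537962 0.19685678 0.02      ] [np.float64(0.2340728439636305), np.float64(0.21093548872604678), np.float64(0.23065038222632167), np.float64(0.20950230548579227)]
yaw y 1.8575818874498382 x 0.2881706804856639
pick mid [0.51510875 0.19797999] len 0.148466465685558 yaw 0.24513308880883225
(0.258, -0.569)
```

Sizes agree with those given (tweezers 150 mm, scraper 161 mm, tray 233 x 210 mm). I'll start with the scraper.

```bash
cat >> h.py <<'E'
TRAY=np.array([.5054,.1969]); TY=.2875
def slot(y): return TRAY+y*np.array([-np.sin(TY),np.cos(TY)])
def st(m): s=robot.get_state(); print(m,round(s["time"],2),s["ee_pos"].round(4) if hasattr(s["ee_pos"],"round") else s["ee_pos"],"open",round(s["opening"],4),"F",np.round(s["force"],1),"grip",s["grasp_force"])
def pick(xy,yaw,z,opening):
    robot.move_ptp([*xy,.12],down(yaw)); robot.gripper_to(opening)
    robot.move_linear([*xy,z],.15); st("at"); robot.gripper_to(0); st("closed")
    robot.move_linear([*xy,.14],.15); st("lifted")
def place(xy,yaw,z,opening):
    robot.move_ptp([*xy,.14],down(yaw)); st("over")
    robot.move_linear([*xy,z+.015],.15); robot.pause(.1)
    print("touch",robot.move_linear([*xy,z-.003],.03,threshold=4)); st("down")
    robot.gripper_to(opening); st("released")
    robot.move_linear([*xy,.14],.12); st("up")
E
python3 - <<'E'
from h import *
pick((.4692,-.4032),-.27,.022,.05)
cv2.imwrite("pics/s1.png",robot.grab_frame("side")[:,:,::-1])
E
```

```text
at 2.83 [ 0.4695 -0.4034  0.0223] open 0.0501 F [ 0.8 -0.2  0.2] grip 0.0
closed 3.41 [ 0.4694 -0.4031  0.0223] open 0.02 F [0.3 2.2 5.8] grip 29.867728650569916
lifted 4.34 [ 0.4687 -0.4029  0.139 ] open 0.0196 F [-0.1 -0.3 -1.4] grip 29.862799644470215
```

View pics/s1.png

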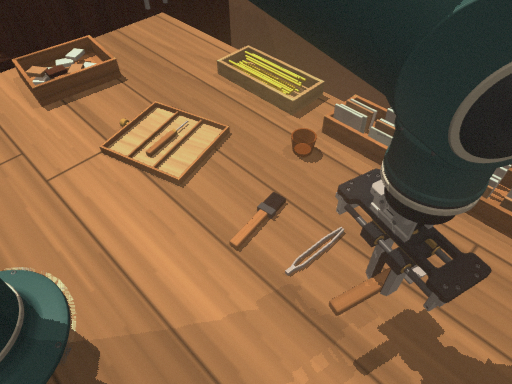

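The picture shows the scraper gripped by its handle (about (360,295)) and hanging roughly level, with an opening of 20 mm as expected. Next I'll place it, then do the tweezers.

```bash
python3 - <<'E'
from h import *
place(slot(-.076),TY,.028,.036)
cv2.imwrite("pics/t1.png",robot.grab_frame("top")[:,:,::-1])
pick((.5171,-.266),-.081,.022,.045)
cv2.imwrite("pics/t2.png",robot.grab_frame("top")[:,:,::-1])
a=cv2.imread("pics/t1.png")[120:300,20:320];b=cv2.imread("pics/t2.png")[120:300,20:420]
cv2.imwrite("pics/c1.png",cv2.resize(cv2.hconcat([a[:,:200],b[:,:400]]),None,fx=1.33,fy=1.33))
E
```

```text
over 6.31 [0.5273 0.1228 0.1399] open 0.0199 F [-0.   0.2 -1.6] grip 29.86280232667923
touch True
down 7.72 [0.527  0.124  0.0277] open 0.0195 F [0.6 0.5 1.6] grip 29.96109902858734
released 8.2 [0.5266 0.1239 0.0279] open 0.036 F [-0.  -0.2 -0.1] grip 0.0
up 9.28 [0.5266 0.1239 0.1393] open 0.0365 F [-0.9 -0.  -0.3] grip 0.0
at 11.97 [ 0.5175 -0.2662  0.0227] open 0.0451 F [-0.  -0.2 -0.1] grip 0.0
closed 12.51 [ 0.5173 -0.2661  0.0223] open 0.0177 F [-1.4  1.   5.8] grip 30.001302659511566
lifted 13.44 [ 0.5166 -0.2658  0.1391] open 0.0171 F [-0.2 -0.6 -0. ] grip 29.999535977840424
```

View pics/c1.png

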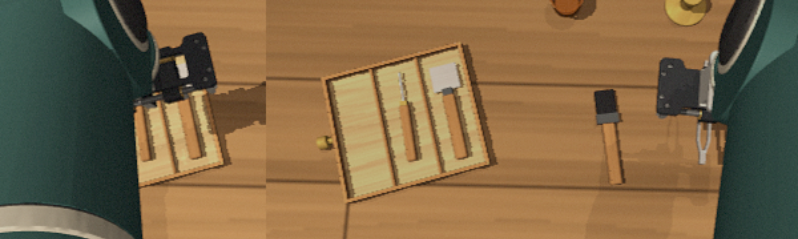

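The scraper lies flat in the last place, from about (445,65) to (462,157) in the crop, clear of the divider. The tweezers are held, with a 17.5 mm opening. I'll place them next.

```bash
python3 - <<'E'
from h import *
place(slot(.076),TY,.028,.036)
robot.move_ptp([.45,-.35,.22],down(0.)); robot.pause(.3)
im=robot.grab_frame("top")[:,:,::-1]
cv2.imwrite("pics/end.png",cv2.resize(im[145:280,50:200],None,fx=4,fy=4,interpolation=cv2.INTER_CUBIC)); st("end")
E
```

```text
over 15.43 [0.4845 0.2687 0.1399] open 0.0175 F [-0.   0.9  0.5] grip 29.999459087848663
touch True
down 16.83 [0.4838 0.2697 0.028 ] open 0.0176 F [ 0.2 -0.7  1.4] grip 29.999180138111115
released 17.34 [0.4836 0.2695 0.0282] open 0.0359 F [-0.4  0.8 -0.3] grip 0.0
up 18.43 [0.4835 0.2695 0.1393] open 0.0356 F [-0.  -0.3 -0. ] grip 0.0
end 21.01 [ 0.4501 -0.3498  0.22  ] open 0.036 F [-0.1 -0.3  0.7] grip 0.0
```

View pics/end.png

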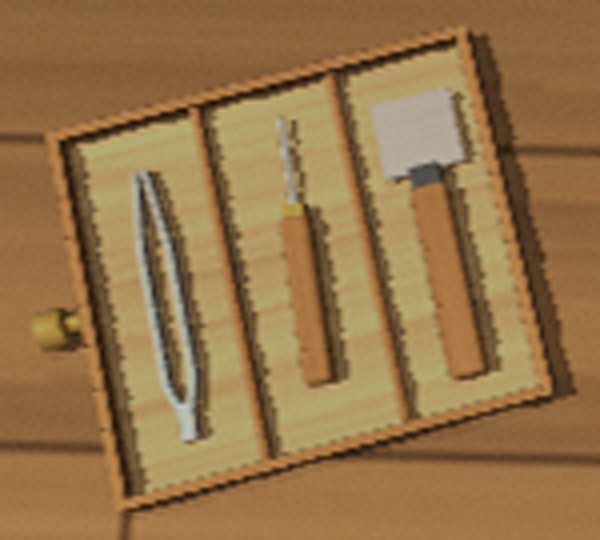

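The tweezers run from (143,175) to (190,437), the pick from (280,118) to (322,380) and the scraper from (418,97) to (468,375). Each is centred in its own place and parallel to the dividers.

```bash
python3 -c "
from rig import robot
print(robot.sign_off())"
```

```text
the job is handed in; nothing more can be done
None
```

The tweezers are in the knob-end place, the pick is still in the middle and the scraper is in the last place; all three look flat and parallel to the dividers in the final picture, and the job was handed in at about 21 s (no verdict was returned).

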